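# File round the rim of a plate held in the vice

### The job

Take the file from its tray and work it over the top of the round steel plate in the bench vice: forward strokes only (away from the robot), pressing firmly enough that the teeth carry the rim along but never harder than 15 N, and lifting the file clear of the plate for every return so that the plate never turns backwards. Stop when the yellow mark on the plate has come round to the red pointer on the far side, and lay the file gently back in its tray. Touch the plate, its fork and the vice with the file only, and leave the other things on the bench where they are.

Things in the scene. Friction and masses are not known exactly. Their poses are not given: they have to be found in the camera images.
- file_mid (a point): File in its holder, 0.3 kg: dark steel blade 150 long (x), 28 wide (y), 6 thick, red front end (+x), and a blue grip block on top, 70 long (x), 30 wide (y), flat sides, from 20 to 60 mm above the blade's flat underside. This point is its centre, 30 mm above the underside, 10 mm below the grip block's middle. x runs forward along the blade, z up. Lies flat in the tray, front away from the robot.
- tray: Shallow open wooden tray, fixed to the bench, 220 (x) by 90 (y), 14 high, walls and floor 5 mm thick, so its inner floor is 5 mm above the bench. Origin at the centre of its underside; x along its length. It may be on either side of the vice.
- vice: Green bench vice bolted down, about 210 long (x), 120 wide, jaws to 128 mm, yawed up to 0.3 rad. Origin on the bench straight below the plate's centre; x is the filing direction (forward, across the rim), y along the plate's axle. Its jaws hold a dark steel fork (34 mm over its cheeks) with a round steel plate standing on edge: 84 mm diameter, 16 mm thick, axle level along y.
- rim (a point): Point fixed to the vice, 232 mm straight above its origin: about where the top of the plate's rim is. The fork is clamped at a different height every time, so the true top of the rim is up to 14 mm above or below this point and must be found by feel. The axle sits on a spring: the rim holds still up to about 2 N, then gives 1 mm for each 5 N, 7 mm at most.
- plate (a joint): Turn of the plate (rad), grows as the top of the rim moves forward; 1 rad = 42 mm of rim. At 0 the yellow mark (11 mm long on the rim, a line on both faces) is at the red pointer, a cone level with the axle on the far side. Starts at -4.6 to -3.8: two strokes or more. Braked: 3 N along the rim turns it, it stays where left; file friction is 0.5 to 0.7, so under 6 N pressing skids.
- bin: Blue plastic bin fixed to the bench, 170 by 110, 50 high, origin at the centre of its underside; it trades places with the tray.
- hammer: Hammer with wooden handle, 260 long, lying on the bench. Leave it.
- brush: Brush, 200 long, lying on the bench. Leave it.
- wrench: Steel wrench, 180 long, lying on the bench. Leave it.
- offcut: Steel bar offcut 90 by 40 by 20. Leave it.
- oil: Yellow oil bottle with red cap, 60 diameter, 130 high, standing. Leave it.
- square: Engineer's square, 130 blade, lying on the bench. Leave it.
Things that resemble listed ones, but are neither listed nor needed, are in the scene too. What is shaped like the part that bears file_mid but turquoise is not meant.

How it is judged:
On the way, in this order (a step that is already met when the one before it is completed fails the run):
1. the file is lifted from its tray (z of file_mid in the frame of tray above 0.08 m), for 0.1 s.
2. the file, pressed on the rim, has carried the plate past -3.4 rad (value of joint plate between -3.4 and -0.15 rad and contact force between file and plate above 1 N).
3. the file is lifted clear of the plate before the next stroke (value of joint plate between -3.4 and -0.15 rad and contact force between file and plate below 0.05 N), for 0.2 s.
4. a further stroke of the file brings the mark to the pointer (value of joint plate between -0.15 and 0.15 rad and contact force between file and plate above 1 N).
At the end, for the whole second after the job is handed in: The plate's yellow mark is at the pointer (joint within 0.15 rad of 0, about 6 mm of rim) and the file lies flat and still on the floor of its tray, inside its walls, grip up, released (value of joint plate between -0.15 and 0.15 rad and x of file_mid in the frame of tray between -0.04 and 0.04 m and y of file_mid in the frame of tray between -0.03 and 0.03 m and z of file_mid in the frame of tray below 0.039 m and angle between file_mid's own z axis and vertical below 0.06 rad and contact force between the fingers and file below 0.1 N and linear speed of file below 0.02 m/s); the robot touches nothing.
It fails at once if the file presses on the plate with more than 15 N (contact force between file and plate above 15 N).
It fails at once if the plate is dragged backwards (turning back faster than 0.25 rad/s) (velocity of joint plate below -0.25 rad/s).
It fails at once if the robot itself touches the plate, its fork or the vice (contact force between any of the arm, the fingers and fork above 0.5 N or contact force between any of the arm, the fingers and vice above 0.5 N).
It fails at once if the file is dropped or thrown (falls free of the fingers faster than 0.4 m/s) (linear speed of file above 0.4 m/s and contact force between the fingers and file below 0.1 N).
It fails at once if another thing on the bench is moved more than 30 mm (distance of any of hammer, brush, wrench, offcut, oil, square from where it was at the start of the episode above 0.03 m).
It also fails if it takes over 72 s, if anything falls off the work surface, if the arm or the gripper's body presses on something with over 40 N, if the wrist force passes 120 N, or if a joint passes its speed limit or range.

### The arm

A 7-joint arm with a two-finger parallel gripper is mounted at the origin on the work surface. World frame = base frame: x ahead of the robot, y to its left, z up, the work surface at z = 0. Lengths are in m, angles in rad, forces in N, time in s.
With the tool pointing down it reaches from about 0.425 to 0.95 m from the base axis. Payload 4.7 kg.
Tool frame: the origin (TCP) lies on the centre line of the jaws, within the pads' length; the fingertips stand 11 mm ahead of it and the grasp point (between the pads) lies 8 mm behind it (tcp_to_tips is the distance from the TCP to the fingertips, in m); x points along the fingers, y is the direction in which the jaws open and shut, and the axes are right-handed (so a half turn about x gives the same grasp; the last joint's range is limited). The gripper opens to 85 mm and grips with 20 to 120 N. Pads are 22 mm wide; open, the fingers measure 114 mm over their backs; the gripper's body (76 mm by 85 mm) begins 54 mm behind the grasp point. The pads swing forward as they close: fully open they stand 13 mm farther back than shut.
Start: joints at [1.229, 0.469, -0.049, 1.532, 0.024, 1.141, -0.082], TCP at [0.208, -0.642, 0.242] pointing down, gripper open.
Joint ranges: [-2.59, 2.59], [-0.33, 1.99], [-1.39, 1.29], [0.1, 2.45], [-1.04, 4.18], [0.21, 1.99], [-2.66, 2.66]. Speed limits (rad/s): [2.57, 2.57, 3.14, 3.14, 3.14, 3.14, 3.14].

### API

Orientations are given as a rotation vector (axis times angle).
In Python, from cell import * gives the robot as it stands.
- The arm moves only by the shell command python3 -m inch 'ROWS' [OPENING] [FORCE]. ROWS is JSON, a list of rows, each an object of numbers: "dx", "dy", "dz": the shift along the tool's x, y, z in m; "wx", "wy", "wz": the turn, a rotation vector about the tool's x, y, z in rad. In form: [{"dx": .., "dy": .., "dz": .., "wx": .., "wy": .., "wz": ..}, ...]. A call has 1 to 5 rows; each row shifts and turns the commanded pose from where the row before left it, along the tool's axes as they then stand; what a row does not reach is not made up. A row lasts 1/8 s, in which the tool goes at most 62.5 mm and 10.7 degrees, less where a joint would pass 70% of its speed; a pose out of reach is approached as far as the arm can. A call is refused whole if a number of a shift passes 0.0625 or a number of a turn 0.188, either way. A call with a gripper value outside its range is refused whole. OPENING is the opening, from -1 (shut) to 1 (fully open), so that 0 is half open, set as the call begins (- or left out, the last holds). The fingers move at their own pace and stop on an object; FORCE is the grip in N (left out, the last holds). Time passes only in rows, so rows that do not move let the fingers close. It gives the time, the measured TCP pose, the force and the opening at its end, in the units of the state.
- get_state(): the state, without advancing time (a new reading comes with each control period).
- get_image(name): name is "scene" or "top" or "wrist"; returns a dict with "img" (400x640x3 uint8, red, green, blue), "vertical_fov" (degrees; the focal length in pixels is half the picture's height over the tangent of half this angle, whatever the lens; pixels are square), "cx", "cy" (the principal point, pixels), "view" (4x4, takes a point from world to camera coordinates); the wrist camera has in their place "tool_from_camera" (4x4, takes a point from camera to tool coordinates, whose origin is the TCP and whose axes are the tool frame's). Camera axes: x right, y down, z forward; pixel columns grow to the right and rows downward; lengths in m; the calibration is good to about 2 mm. A picture is of the moment at which its call begins: read the wrist's pose just before it. There is no depth.
- job_done(): hands the job in, once; it reports no verdict.
Trained networks look in the newest picture that a camera, given by its name, has taken for a name from the list of things; names that differ only in an ending like _2 or _b are one class to them, and where a whole thing is asked for, a point or a joint stands for the part that bears it (a point fixed in the world has none). Each returns a list of dicts, best first, with "conf" (0 to 1); they miss things now and then, are a little off and sometimes report something else, mostly with a low value. They report only what shows in the picture. A call takes as long as a camera call. They do not tell look-alikes from the thing itself.
- find_in(thing, camera): "at" ([row, column] in pixels, amid what is visible of it).
- trace(thing, camera): "mask" (400x640 bool, what is visible of it) and "at" ([row, column] in pixels, amid what is visible of it).
- pinpoint(thing, camera): "at" ([row, column] in pixels: a listed point, or the origin of a listed thing).
The state is a dict: "t": time; "q": joint angles; "joint_velocities": joint speeds; "tau": joint torques, N m; "tool_pos": TCP position; "tool_rot": TCP orientation; "contact_force": force on the tool from outside, world axes, zero at the start; "moment": the same for the moment, N m; "width": finger opening in m.
Only numpy, scipy, OpenCV 4.12 (cv2) and the standard library are available. Lean on these libraries where they do the work, as an engineer would, in place of code of your own. Each camera call takes 0.05 s, during which the arm holds its last target. There are 200 camera calls.

## Working session

There is one attempt and no reset: what is moved stays moved. The work goes in short steps, Python scripts to look and compute and a shell command to move; the robot and the scene stay as the last step left them, time stands still between calls to the robot, and variables do not carry over. Pictures are saved under pics/ and viewed, about 8 in all and at most 12, crops included, and the job is handed in when it is done.

```bash
ls; mkdir -p pics; cat > h.py <<'E'
from cell import *
import numpy as np, cv2
from scipy.spatial.transform import Rotation as R
def cam(d):
    f=200/np.tan(np.radians(d["vertical_fov"])/2)
    if "view" in d: T=np.linalg.inv(np.array(d["view"]))
    else:
        s=get_state();W=np.eye(4);W[:3,:3]=R.from_rotvec(s["tool_rot"]).as_matrix();W[:3,3]=s["tool_pos"];T=W@np.array(d["tool_from_camera"])
    return f,d["cx"],d["cy"],T
def ray(c,at):
    f,cx,cy,T=c;v=T[:3,:3]@np.array([(at[1]-cx)/f,(at[0]-cy)/f,1]);return T[:3,3],v
def onz(c,at,z):
    o,v=ray(c,at);return o+v*(z-o[2])/v[2]
def proj(c,P):
    f,cx,cy,T=c;p=np.linalg.inv(T)@np.append(P,1);return np.array([cy+f*p[1]/p[2],cx+f*p[0]/p[2]])
def tri(rs):
    A=np.zeros((3,3));b=np.zeros(3)
    for o,v in rs:
        v=v/np.linalg.norm(v);M=np.eye(3)-np.outer(v,v);A+=M;b+=M@o
    return np.linalg.solve(A,b)
E
python3 - <<'E'
from h import *
np.set_printoptions(precision=3,suppress=True)
s=get_state();print({k:np.round(v,3) for k,v in s.items()})
print(R.from_rotvec(s["tool_rot"]).as_matrix())
for n in("scene","top"):
    d=get_image(n);c=cam(d);cv2.imwrite(f"pics/{n}0.png",d["img"][:,:,::-1]);print(n,c[3][:3,3],c[0],np.array(c[3])[:3,2])
    for t in("file_mid","tray","vice","rim","bin"):
        print(t,[(np.round(x["at"],1).tolist(),round(x["conf"],2),onz(c,x["at"],{"file_mid":.035,"rim":.232}.get(t,0)).round(3).tolist()) for x in pinpoint(t,n)[:3]])
E
```

```text
pics
{'t': np.float64(0.0), 'q': array([ 1.229,  0.469, -0.049,  1.534,  0.024,  1.141, -0.082]), 'joint_velocities': array([ 0.001, -0.   ,  0.001,  0.002,  0.001,  0.001,  0.001]), 'tau': array([  0.   , -51.03 ,  -0.046, -23.771,   0.011,   0.008,   0.   ]), 'tool_pos': array([ 0.208, -0.642,  0.241]), 'tool_rot': array([ 2.053,  0.326, -2.054]), 'contact_force': array([-0.463,  0.269,  0.089]), 'moment': array([ 0.011, -0.005,  0.01 ]), 'width': np.float64(0.085)}
[[-0.001  0.308 -0.951]
 [ 0.002 -0.951 -0.308]
 [-1.    -0.002  0.   ]]
scene [ 0.993 -0.549  1.024] 419.1247098004456 [-0.406  0.515 -0.755]
file_mid [([122.1, 357.2], 0.9, [0.351, 0.522, 0.035]), ([153.9, 290.3], 0.89, [0.27, 0.235, 0.035]), ([177.7, 363.8], 0.68, [0.532, 0.3, 0.035])]
tray [([186.5, 358.9], 0.77, [0.525, 0.286, 0.0])]
vice [([238.0, 300.0], 0.65, [0.507, 0.002, 0.0])]
rim [([179.4, 363.7], 0.42, [0.627, 0.125, 0.232]), ([319.8, 228.9], 0.37, [0.635, -0.366, 0.232])]
bin [([318.6, 230.2], 0.92, [0.531, -0.308, 0.0])]
top [0.424 0.028 1.263] 402.4573983952684 [ 0.099 -0.004 -0.995]
file_mid [([255.7, 157.5], 0.94, [0.383, 0.509, 0.035]), ([210.1, 227.8], 0.85, [0.522, 0.3, 0.035]), ([294.2, 247.1], 0.79, [0.269, 0.236, 0.035])]
tray [([212.2, 231.2], 0.61, [0.518, 0.297, 0.0])]
vice [([213.6, 324.9], 0.85, [0.514, 0.002, 0.0]), ([214.7, 234.8], 0.65, [0.51, 0.285, 0.0]), ([207.8, 426.1], 0.58, [0.534, -0.317, 0.0])]
rim [([202.4, 329.2], 0.86, [0.527, -0.004, 0.232])]
bin [([207.8, 426.5], 0.55, [0.534, -0.318, 0.0])]
```

View pics/scene0.png

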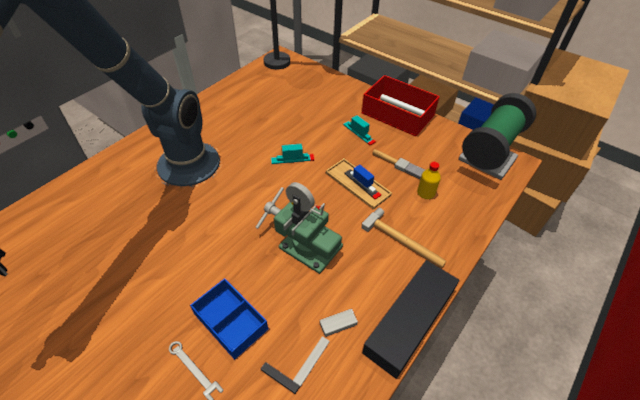

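View pics/top0.png

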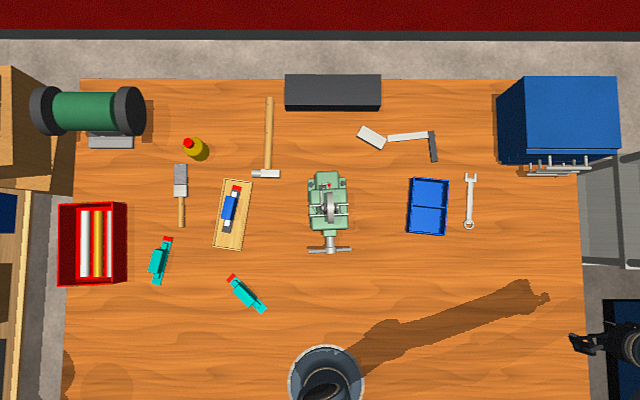

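The scene shows the blue-gripped file in the wooden tray at (177,363), and in the top picture at (210,228). The two turquoise look-alikes are at scene (122,357) and (154,290) and are not in the tray. The vice is at top (210,328). I'll measure the yaws next and confirm with a crop.

```bash
python3 - <<'E'
from h import *
np.set_printoptions(precision=3,suppress=True)
d=get_image("top");c=cam(d)
def rect(mask,z):
    ys,xs=np.nonzero(mask);P=np.array([onz(c,(a,b),z)[:2] for a,b in zip(ys,xs)]).astype(np.float32)
    (m,wh,a)=cv2.minAreaRect(P);b=cv2.boxPoints((m,wh,a));e=b[1]-b[0];g=b[2]-b[1];v=e if np.hypot(*e)>np.hypot(*g) else g
    return np.array(m),np.array(wh),(np.arctan2(v[1],v[0])+np.pi/2)%np.pi-np.pi/2
t=trace("tray","top")
for x in t[:2]: print("tray",x["conf"],rect(x["mask"],.012))
hsv=cv2.cvtColor(d["img"],cv2.COLOR_RGB2HSV);m=cv2.inRange(hsv,(108,120,40),(128,255,255));m[:,:205]=0;m[:,255:]=0;m[:160]=0;m[260:]=0
print("grip",rect(m>0,.065))
for x in trace("vice","top")[:1]: print("vice",x["conf"],rect(x["mask"],.12))
for x in trace("plate","top")[:2]: print("plate",x["conf"],x["at"],rect(x["mask"],.23))
big=cv2.resize(d["img"][160:270,200:390],None,fx=4.2,fy=4.2,interpolation=cv2.INTER_CUBIC);cv2.imwrite("pics/crop1.png",big[:,:,::-1])
E
```

```text
tray 0.92 (array([0.512, 0.289]), array([0.093, 0.221]), np.float32(-0.15555668))
grip (array([0.527, 0.29 ]), array([0.037, 0.069]), np.float32(-0.21889544))
vice 0.81 (array([ 0.513, -0.005]), array([0.238, 0.116]), np.float32(0.03219056))
plate 0.58 [210.0, 330.6] (array([ 0.514, -0.007]), array([0.08 , 0.018]), np.float32(0.00055003166))
```

View pics/crop1.png

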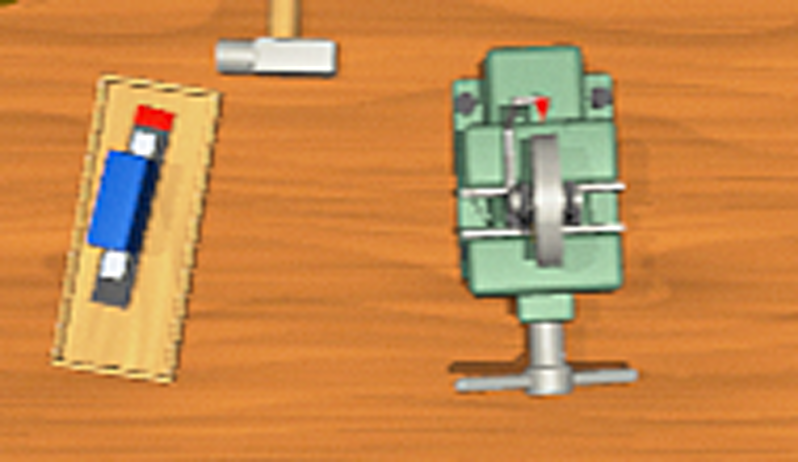

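The crop confirms it: the blue grip on the dark blade with its red front end lies in the tray at crop (120,205), and the plate stands on the vice at crop (545,200). I'll fly there, high over the vice.

```bash
python3 -m inch '[{"dx":-0.035,"dy":-0.026,"dz":-0.043},{"dx":-0.035,"dy":-0.026,"dz":-0.043},{"dx":-0.035,"dy":-0.026,"dz":-0.043},{"dx":-0.035,"dy":-0.026,"dz":-0.043},{"dx":-0.035,"dy":-0.026,"dz":-0.043}]' 1
python3 -m inch '[{"dy":-0.026,"dz":-0.043},{"dy":-0.026,"dz":-0.043},{"dy":-0.026,"dz":-0.043},{"dy":-0.026,"dz":-0.043}]'
python3 -m inch '[{"dy":-0.055,"dz":-0.02},{"dy":-0.055,"dz":-0.02},{"dy":-0.055,"dz":-0.02},{"dy":-0.055,"dz":-0.02},{"dy":-0.055,"dz":-0.02}]'
```

```text
schema error: expected keys dx, dy, dz, wx, wy, wz
schema error: expected keys dx, dy, dz, wx, wy, wz
schema error: expected keys dx, dy, dz, wx, wy, wz
```

```bash
python3 -m inch '[{"dx":-0.035,"dy":-0.026,"dz":-0.043,"wx":0,"wy":0,"wz":0},{"dx":-0.035,"dy":-0.026,"dz":-0.043,"wx":0,"wy":0,"wz":0},{"dx":-0.035,"dy":-0.026,"dz":-0.043,"wx":0,"wy":0,"wz":0},{"dx":-0.035,"dy":-0.026,"dz":-0.043,"wx":0,"wy":0,"wz":0},{"dx":-0.035,"dy":-0.026,"dz":-0.043,"wx":0,"wy":0,"wz":0}]' 1
python3 -m inch '[{"dx":0,"dy":-0.026,"dz":-0.043,"wx":0,"wy":0,"wz":0},{"dx":0,"dy":-0.026,"dz":-0.043,"wx":0,"wy":0,"wz":0},{"dx":0,"dy":-0.026,"dz":-0.043,"wx":0,"wy":0,"wz":0},{"dx":0,"dy":-0.026,"dz":-0.043,"wx":0,"wy":0,"wz":0}]'
```

```text
t: 1.42
tool_pos: [0.3731, -0.4509, 0.4188]
tool_rot: [2.053, 0.323, -2.052]
contact_force: [0.8, -1.3, 0.5]
width: 0.0856
t: 1.92
tool_pos: [0.5047, -0.2992, 0.4176]
tool_rot: [2.053, 0.323, -2.052]
contact_force: [1.1, -0.8, -0.6]
width: 0.0855
```

```bash
python3 -m inch '[{"dx":0,"dy":-0.055,"dz":-0.02,"wx":0,"wy":0,"wz":0},{"dx":0,"dy":-0.055,"dz":-0.02,"wx":0,"wy":0,"wz":0},{"dx":0,"dy":-0.055,"dz":-0.02,"wx":0,"wy":0,"wz":0},{"dx":0,"dy":-0.055,"dz":-0.02,"wx":0,"wy":0,"wz":0},{"dx":0,"dy":-0.055,"dz":-0.02,"wx":0,"wy":0,"wz":0}]'
python3 -m inch '[{"dx":0,"dy":-0.055,"dz":-0.02,"wx":0,"wy":0,"wz":0},{"dx":0,"dy":-0.055,"dz":-0.02,"wx":0,"wy":0,"wz":0},{"dx":0,"dy":-0.055,"dz":-0.02,"wx":0,"wy":0,"wz":0},{"dx":0,"dy":-0.055,"dz":-0.02,"wx":0,"wy":0,"wz":0},{"dx":0,"dy":-0.055,"dz":-0.02,"wx":0,"wy":0,"wz":0}]'
python3 -m inch '[{"dx":0.05,"dy":0,"dz":0,"wx":0.171,"wy":0,"wz":0},{"dx":0.05,"dy":0,"dz":0,"wx":0.171,"wy":0,"wz":0},{"dx":0.05,"dy":0,"dz":0,"wx":0.171,"wy":0,"wz":0},{"dx":0.04,"dy":0,"dz":0,"wx":0,"wy":0,"wz":0},{"dx":0,"dy":0,"dz":0,"wx":0,"wy":0,"wz":0}]'
cat > grip.py <<'E'
from h import *
np.set_printoptions(precision=3,suppress=True)
import sys
s=get_state();M=R.from_rotvec(s["tool_rot"]).as_matrix()
d=get_image("wrist");c=cam(d)
cv2.imwrite("pics/"+sys.argv[1],d["img"][:,:,::-1])
print(s["tool_pos"],M[:,1],s["contact_force"])
for t,z in(("file_mid",.035),("tray",0)):
    print(t,[(x["at"],round(x["conf"],2),onz(c,x["at"],z)) for x in pinpoint(t,"wrist")[:2]])
hsv=cv2.cvtColor(d["img"],cv2.COLOR_RGB2HSV)
def rect(m,z):
    P=np.array([onz(c,(a,b),z)[:2] for a,b in np.argwhere(m)[::3]]).astype(np.float32)
    mm,wh,a=cv2.minAreaRect(P);b=cv2.boxPoints((mm,wh,a));e=b[1]-b[0];g=b[2]-b[1];v=e if np.hypot(*e)>np.hypot(*g) else g
    return np.array(mm),np.array(wh),np.arctan(v[1]/v[0])
for x in trace("file_mid","wrist")[:1]: 
    m=x["mask"]&(cv2.inRange(hsv,(105,100,30),(130,255,255))>0);print("grip",m.sum(),rect(m,.065)); print("whole",rect(x["mask"],.02))
for x in trace("tray","wrist")[:1]: print("tray",rect(x["mask"],.012))
E
python3 grip.py w1.png
```

```text
t: 2.55
tool_pos: [0.5142, -0.0063, 0.4176]
tool_rot: [2.053, 0.323, -2.052]
contact_force: [1.7, 1.3, -0.3]
width: 0.0851
t: 3.18
tool_pos: [0.5251, 0.2859, 0.4176]
tool_rot: [2.054, 0.323, -2.052]
contact_force: [0.7, -0.4, 0.4]
width: 0.0853
t: 3.8
tool_pos: [0.5235, 0.283, 0.2244]
tool_rot: [-2.112, 0.217, 2.124]
contact_force: [0.6, 0.4, 1.0]
width: 0.0855
[0.523 0.283 0.224] [-0.199 -0.98   0.005] [0.611 0.366 1.038]
file_mid [([370.0, 393.3], 0.79, array([0.271, 0.248, 0.035])), ([170.6, 304.7], 0.65, array([0.53 , 0.3  , 0.035]))]
tray []Traceback (most recent call last):
  File "grip.py", line 16, in <module>
    m=x["mask"]&(cv2.inRange(hsv,(105,100,30),(130,255,255))>0);print("grip",m.sum(),rect(m,.065)); print("whole",rect(x["mask"],.02))
                                                                                     ~~~~^^^^^^^^
  File "grip.py", line 13, in rect
    mm,wh,a=cv2.minAreaRect(P);b=cv2.boxPoints((mm,wh,a));e=b[1]-b[0];g=b[2]-b[1];v=e if np.hypot(*e)>np.hypot(*g) else g
            ~~~~~~~~~~~~~~~^^^
cv2.error: OpenCV(4.12.0) /io/opencv/modules/imgproc/src/convhull.cpp:143: error: (-215:Assertion failed) total >= 0 && (depth == CV_32F || depth == CV_32S) in function 'convexHull'
```

View pics/w1.png

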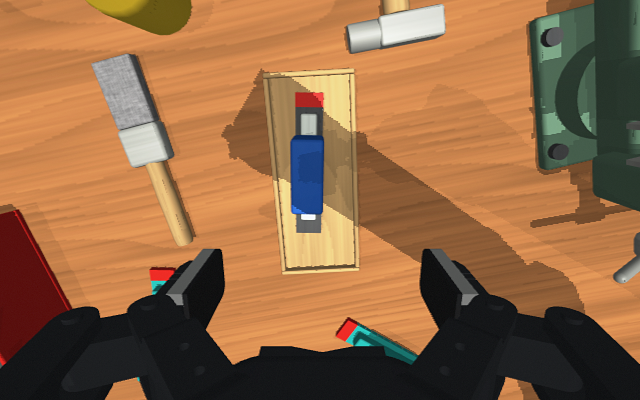

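The wrist view shows the blue grip at rows 137-213, columns 291-325, inside the tray. The network's first hit was a turquoise look-alike, so I'll use the blue region in this picture.

```bash
python3 - <<'E'
from h import *
np.set_printoptions(precision=4,suppress=True)
s=get_state();M=R.from_rotvec(s["tool_rot"]).as_matrix()
d=get_image("wrist");c=cam(d);hsv=cv2.cvtColor(d["img"],cv2.COLOR_RGB2HSV)
def rect(m,z):
    P=np.array([onz(c,a,z)[:2] for a in np.argwhere(m)]).astype(np.float32)
    mm,wh,a=cv2.minAreaRect(P);b=cv2.boxPoints((mm,wh,a));e=b[1]-b[0];g=b[2]-b[1];v=e if np.hypot(*e)>np.hypot(*g) else g
    return np.array(mm),np.array(wh),np.arctan(v[1]/v[0])
m=cv2.inRange(hsv,(105,100,30),(130,255,255));m[:120]=0;m[230:]=0;m[:,:280]=0;m[:,340:]=0
g=rect(m,.065);print("grip",g)
e=np.r_[g[0],.041]-s["tool_pos"];print("tool delta",M.T@e, "tool yaw",np.arctan2(M[1,2],M[0,2])+0, M)
# blade: dark/red ends
r=cv2.inRange(hsv,(0,150,80),(6,255,255));r[:80]=0;r[115:]=0;r[:,:280]=0;r[:,340:]=0
for a in ([93,310],[232.5,308]): print(onz(c,a,.011))
for x in [q for q in trace("file_mid","wrist") if abs(q["at"][1]-308)<30][:1]: print("whole",rect(x["mask"],.011))
# corners of tray outer top
print([onz(c,a,.014)[:2] for a in ([73,264],[69,354],[269,358],[272,284])])
E
```

```text
grip (array([0.5292, 0.2941]), array([0.0288, 0.0724]), np.float32(-0.22217949))
tool delta [ 0.1888 -0.0088 -0.0006] tool yaw 2.941334765620179 [[ 0.0037 -0.1989 -0.98  ]
 [ 0.0021 -0.98    0.1989]
 [-1.     -0.0028 -0.0032]]
[0.6043 0.2817 0.011 ]
[0.4565 0.3156 0.011 ]
whole (array([0.5266, 0.2969]), array([0.0352, 0.151 ]), np.float32(-0.21655065))
[array([0.6318, 0.3223]), array([0.6177, 0.2343]), array([0.4015, 0.2678]), array([0.4148, 0.3532])]
```

```bash
python3 -m inch '[{"dx":0.05,"dy":-0.010,"dz":-0.002,"wx":0.02,"wy":0,"wz":0},{"dx":0.05,"dy":0,"dz":0,"wx":0,"wy":0,"wz":0},{"dx":0.05,"dy":0,"dz":0,"wx":0,"wy":0,"wz":0},{"dx":0.02,"dy":0,"dz":0,"wx":0,"wy":0,"wz":0},{"dx":0.016,"dy":0,"dz":0,"wx":0,"wy":0,"wz":0}]'
python3 -m inch '[{"dx":0,"dy":0,"dz":0,"wx":0,"wy":0,"wz":0},{"dx":0,"dy":0,"dz":0,"wx":0,"wy":0,"wz":0}]'
```

```text
t: 4.72
tool_pos: [0.5296, 0.2941, 0.0412]
tool_rot: [-2.106, 0.232, 2.104]
contact_force: [-0.2, 0.3, 0.6]
width: 0.0857
t: 4.97
tool_pos: [0.5299, 0.2944, 0.0426]
tool_rot: [-2.106, 0.231, 2.102]
contact_force: [0.6, 0.1, -0.0]
width: 0.0856
```

```bash
Z='x'; python3 -m inch '[{"dx":0.001,"dy":0,"dz":0,"wx":0,"wy":0,"wz":0},{"dx":0,"dy":0,"dz":0,"wx":0,"wy":0,"wz":0},{"dx":0,"dy":0,"dz":0,"wx":0,"wy":0,"wz":0},{"dx":0,"dy":0,"dz":0,"wx":0,"wy":0,"wz":0},{"dx":0,"dy":0,"dz":0,"wx":0,"wy":0,"wz":0}]' -1 100
python3 -m inch '[{"dx":0,"dy":0,"dz":0,"wx":0,"wy":0,"wz":0},{"dx":0,"dy":0,"dz":0,"wx":0,"wy":0,"wz":0},{"dx":0,"dy":0,"dz":0,"wx":0,"wy":0,"wz":0}]'
```

```text
t: 5.6
tool_pos: [0.5294, 0.2942, 0.0409]
tool_rot: [-2.106, 0.232, 2.104]
contact_force: [0.0, -0.1, 4.7]
width: 0.0289
t: 5.98
tool_pos: [0.5294, 0.2942, 0.0409]
tool_rot: [-2.106, 0.232, 2.104]
contact_force: [-0.4, 0.8, 4.9]
width: 0.0286
```

```bash
python3 -m inch '[{"dx":-0.01,"dy":0,"dz":0,"wx":0,"wy":0,"wz":0},{"dx":-0.03,"dy":0,"dz":0,"wx":0,"wy":0,"wz":0},{"dx":-0.05,"dy":0,"dz":0,"wx":0,"wy":0,"wz":0},{"dx":-0.06,"dy":0,"dz":0,"wx":0,"wy":0,"wz":0},{"dx":-0.06,"dy":0,"dz":0,"wx":0,"wy":0,"wz":0}]' -1 120
python3 -m inch '[{"dx":-0.06,"dy":0,"dz":0,"wx":0,"wy":0,"wz":0},{"dx":-0.06,"dy":0,"dz":0,"wx":0,"wy":0,"wz":0},{"dx":-0.02,"dy":0,"dz":0,"wx":-0.12,"wy":0,"wz":0},{"dx":0,"dy":0,"dz":0,"wx":-0.12,"wy":0,"wz":0},{"dx":0,"dy":0,"dz":0,"wx":0,"wy":0,"wz":0}]'
python3 - <<'E'
from h import *
s=get_state();print(s["contact_force"],s["moment"],s["width"],R.from_rotvec(s["tool_rot"]).as_matrix().round(4))
d=get_image("wrist");c=cam(d);e=get_image("scene");k=cam(e)
p=e["img"][150:270,240:410]
cv2.imwrite("pics/p2.png",np.vstack([cv2.resize(d["img"],(480,300)),cv2.resize(p,(480,300),interpolation=cv2.INTER_CUBIC)])[:,:,::-1])
for n,cc in(("wrist",c),("scene",k)):
    for t in("vice","rim"): print(n,t,[(x["at"],round(x["conf"],2),onz(cc,x["at"],.232 if t=="rim" else 0).round(3)) for x in pinpoint(t,n)[:2]])
print(c[0],c[3])
E
```

```text
t: 6.6
tool_pos: [0.528, 0.2928, 0.2511]
tool_rot: [-2.104, 0.235, 2.108]
contact_force: [0.9, 0.1, -3.5]
width: 0.0286
t: 7.22
tool_pos: [0.5284, 0.2931, 0.3894]
tool_rot: [2.209, 0.019, -2.214]
contact_force: [0.1, 0.4, -4.3]
width: 0.0285
[ 0.07792265  0.41987001 -4.32739213] [ 0.05044122 -0.03955882 -0.04662087] 0.02846057099394115 [[-0.0019  0.0184 -0.9998]
 [-0.0013 -0.9998 -0.0184]
 [-1.      0.0013  0.0019]]
wrist vice [([161.0, 506.9], 0.8, array([ 0.51 , -0.003,  0.   ]))]
wrist rim []
scene vice [([234.5, 300.3], 0.94, array([0.5  , 0.012, 0.   ]))]
scene rim [([85.4, 376.1], 0.23, array([0.419, 0.504, 0.232]))]
330.93113702145575 [[ 0.01674948 -0.96146691 -0.27440998  0.59675919]
 [-0.99985907 -0.01579496 -0.00568782  0.29421603]
 [ 0.00113435  0.27446658 -0.96159597  0.5212343 ]
 [ 0.          0.          0.          1.        ]]
```

View pics/p2.png

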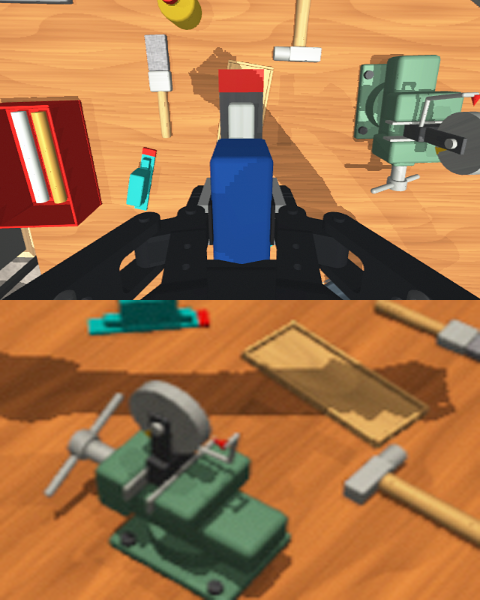

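The blade is straight in the fingers, and the plate is at the right edge of the wrist view. I'll move nearer for a close look at the plate.

```bash
python3 -m inch '[{"dx":0,"dy":0.05,"dz":-0.015,"wx":0,"wy":0,"wz":0},{"dx":0,"dy":0.05,"dz":-0.015,"wx":0,"wy":0,"wz":0},{"dx":0,"dy":0.05,"dz":-0.015,"wx":0,"wy":0,"wz":0},{"dx":0,"dy":0.04,"dz":0,"wx":0,"wy":0,"wz":0},{"dx":0,"dy":0,"dz":0,"wx":0,"wy":0,"wz":0}]'
python3 - <<'E'
from h import *
np.set_printoptions(precision=4,suppress=True)
s=get_state();print(s["tool_pos"],s["contact_force"])
d=get_image("wrist");c=cam(d)
np.savez("c3.npz",img=d["img"],f=c[0],T=c[3],cx=c[1],cy=c[2])
for t in("vice","rim"): print(t,[(x["at"],round(x["conf"],2),onz(c,x["at"],.232 if t=="rim" else 0)) for x in pinpoint(t,"wrist")[:2]])
for x in trace("plate","wrist")[:1]:
    ij=np.argwhere(x["mask"]);print(x["conf"],ij.min(0),ij.max(0))
cv2.imwrite("pics/p3.png",cv2.resize(d["img"][40:340,300:640],None,fx=2.3,fy=2,interpolation=cv2.INTER_CUBIC)[:,:,::-1])
E
```

```text
t: 8.15
tool_pos: [0.5785, 0.0996, 0.3899]
tool_rot: [2.214, 0.01, -2.215]
contact_force: [-0.6, 1.3, -3.0]
width: 0.0287
[0.5785 0.0996 0.3899] [-0.5863  1.255  -2.9911]
vice [([184.4, 385.1], 0.83, array([ 0.5182, -0.0011,  0.    ]))]
rim []
0.59 [192 406] [274 444]
```

View pics/p3.png

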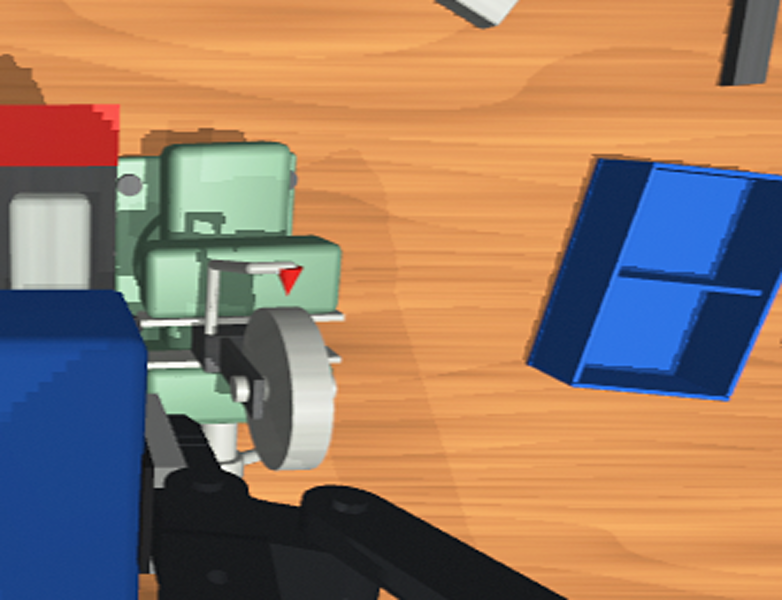

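The plate's rim strip is at crop columns 292-335, rows 310-468, with the red pointer at (290,278). The yellow mark is out of view, low or on the near side. I'll work out where the plate is.

```bash
python3 - <<'E'
from h import *
np.set_printoptions(precision=4,suppress=True)
a=np.load("c3.npz");c=(float(a["f"]),float(a["cx"]),float(a["cy"]),a["T"])
d=get_image("top");k=cam(d)
for z in(.218,.232,.246):
    print(z,[onz(c,(40+r/2,300+q/2.3),z)[:2] for r,q in((390,292),(390,335),(310,302),(468,298))], "top",[onz(k,p,z)[:2] for p in((202,330),(210,330.6))])
x=trace("plate","top")[0];m=x["mask"];ij=np.argwhere(m);print(ij.min(0),ij.max(0))
for r in range(ij[:,0].min(),ij[:,0].max()+1,4): print(r,np.nonzero(m[r])[0][[0,-1]],onz(k,(r,np.nonzero(m[r])[0].mean()),.23)[:2])
s=get_state();print(s["tool_pos"],R.from_rotvec(s["tool_rot"]).as_matrix())
E
```

```text
0.218 [array([ 0.5207, -0.0022]), array([ 0.521 , -0.0207]), array([ 0.5618, -0.0022]), array([ 0.4778, -0.0092])] top [array([ 0.5291, -0.0066]), array([ 0.5081, -0.0081])]
0.232 [array([0.5265, 0.0027]), array([ 0.5267, -0.015 ]), array([0.5657, 0.0027]), array([ 0.4855, -0.004 ])] top [array([ 0.5277, -0.0061]), array([ 0.507 , -0.0076])]
0.246 [array([0.5322, 0.0075]), array([ 0.5325, -0.0092]), array([0.5696, 0.0076]), array([0.4933, 0.0012])] top [array([ 0.5262, -0.0056]), array([ 0.5059, -0.0071])]
[193 327] [223 334]
193 [328 331] [ 0.5512 -0.0049]
197 [328 332] [ 0.5408 -0.0062]
201 [327 333] [ 0.5304 -0.0061]
205 [327 333] [ 0.5201 -0.0061]
209 [327 334] [ 0.5097 -0.0074]
213 [327 334] [ 0.4994 -0.0074]
217 [328 334] [ 0.4891 -0.0087]
221 [328 334] [ 0.4788 -0.0087]
[0.5774 0.1064 0.3903] [[-0.0001  0.0225 -0.9997]
 [ 0.0005 -0.9997 -0.0225]
 [-1.     -0.0005  0.0001]]
```

```bash
python3 -m inch '[{"dx":0,"dy":0.037,"dz":0.034,"wx":0,"wy":0,"wz":0},{"dx":0,"dy":0.037,"dz":0.034,"wx":0,"wy":0,"wz":0},{"dx":0,"dy":0.037,"dz":0.034,"wx":-0.015,"wy":0,"wz":0},{"dx":0.05,"dy":0,"dz":0,"wx":0,"wy":0,"wz":0},{"dx":0.04,"dy":0,"dz":0,"wx":0,"wy":0,"wz":0}]'
python3 -m inch '[{"dx":0.008,"dy":0,"dz":0,"wx":0,"wy":0,"wz":0},{"dx":0.005,"dy":0,"dz":0,"wx":0,"wy":0,"wz":0},{"dx":0,"dy":0,"dz":0,"wx":0,"wy":0,"wz":0},{"dx":0,"dy":0,"dz":0,"wx":0,"wy":0,"wz":0}]'
python3 -m inch '[{"dx":0,"dy":0,"dz":0,"wx":0,"wy":0,"wz":0}]'
python3 -m inch '[{"dx":0,"dy":0,"dz":0,"wx":0,"wy":0,"wz":0}]'
```

```text
t: 9.07
tool_pos: [0.4774, -0.008, 0.2996]
tool_rot: [2.205, 0.038, -2.202]
contact_force: [0.9, 0.5, -3.6]
width: 0.0286
t: 9.57
tool_pos: [0.4788, -0.0081, 0.2886]
tool_rot: [2.206, 0.038, -2.201]
contact_force: [0.5, -0.4, -3.6]
width: 0.0284
t: 9.7
tool_pos: [0.4784, -0.0082, 0.2881]
tool_rot: [2.206, 0.038, -2.202]
contact_force: [0.1, 0.8, -3.6]
width: 0.0286
t: 9.82
tool_pos: [0.4781, -0.0083, 0.2877]
tool_rot: [2.205, 0.038, -2.203]
contact_force: [-0.4, -0.3, -3.4]
width: 0.0289
```

Baseline force is about -3.5 N. Now I'll feel for the rim, stopping as soon as the force rises.

```bash
cat > free.py <<'E'
import sys
from cell import get_state
s=get_state();f=s["contact_force"][2];print("Fz",round(f,2),"z",round(s["tool_pos"][2],4),"t",round(s["t"],2));sys.exit(f>-1.9)
E
chmod +x free.py
python3 -m inch '[{"dx":0.003,"dy":0,"dz":0,"wx":0,"wy":0,"wz":0},{"dx":0.002,"dy":0,"dz":0,"wx":0,"wy":0,"wz":0}]' >/dev/null; python3 free.py &&
python3 -m inch '[{"dx":0.002,"dy":0,"dz":0,"wx":0,"wy":0,"wz":0},{"dx":0,"dy":0,"dz":0,"wx":0,"wy":0,"wz":0}]' >/dev/null; python3 free.py &&
python3 -m inch '[{"dx":0.0015,"dy":0,"dz":0,"wx":0,"wy":0,"wz":0},{"dx":0,"dy":0,"dz":0,"wx":0,"wy":0,"wz":0}]' >/dev/null; python3 free.py &&
python3 -m inch '[{"dx":0.0015,"dy":0,"dz":0,"wx":0,"wy":0,"wz":0},{"dx":0,"dy":0,"dz":0,"wx":0,"wy":0,"wz":0}]' >/dev/null; python3 free.py &&
python3 -m inch '[{"dx":0.0015,"dy":0,"dz":0,"wx":0,"wy":0,"wz":0},{"dx":0,"dy":0,"dz":0,"wx":0,"wy":0,"wz":0}]' >/dev/null; python3 free.py &&
python3 -m inch '[{"dx":0.0015,"dy":0,"dz":0,"wx":0,"wy":0,"wz":0},{"dx":0,"dy":0,"dz":0,"wx":0,"wy":0,"wz":0}]' >/dev/null; python3 free.py
```

```text
Fz -3.65 z 0.282 t 10.07
Fz -3.65 z 0.282 t 10.07
Fz -3.65 z 0.282 t 10.07
Fz -3.65 z 0.282 t 10.07
Fz -3.65 z 0.282 t 10.07
Fz -3.65 z 0.282 t 10.07False
False
False
False
False
False
```

```bash
sed -i 's/sys.exit(f>-1.9)/sys.exit(int(f>-1.9))/' free.py
python3 -m inch '[{"dx":0.002,"dy":0,"dz":0,"wx":0,"wy":0,"wz":0},{"dx":0,"dy":0,"dz":0,"wx":0,"wy":0,"wz":0}]' >/dev/null; python3 free.py &&
python3 -m inch '[{"dx":0.0015,"dy":0,"dz":0,"wx":0,"wy":0,"wz":0},{"dx":0,"dy":0,"dz":0,"wx":0,"wy":0,"wz":0}]' >/dev/null; python3 free.py &&
python3 -m inch '[{"dx":0.0015,"dy":0,"dz":0,"wx":0,"wy":0,"wz":0},{"dx":0,"dy":0,"dz":0,"wx":0,"wy":0,"wz":0}]' >/dev/null; python3 free.py &&
python3 -m inch '[{"dx":0.0015,"dy":0,"dz":0,"wx":0,"wy":0,"wz":0},{"dx":0,"dy":0,"dz":0,"wx":0,"wy":0,"wz":0}]' >/dev/null; python3 free.py &&
python3 -m inch '[{"dx":0.0015,"dy":0,"dz":0,"wx":0,"wy":0,"wz":0},{"dx":0,"dy":0,"dz":0,"wx":0,"wy":0,"wz":0}]' >/dev/null; python3 free.py &&
python3 -m inch '[{"dx":0.0015,"dy":0,"dz":0,"wx":0,"wy":0,"wz":0},{"dx":0,"dy":0,"dz":0,"wx":0,"wy":0,"wz":0}]' >/dev/null; python3 free.py &&
python3 -m inch '[{"dx":0.0015,"dy":0,"dz":0,"wx":0,"wy":0,"wz":0},{"dx":0,"dy":0,"dz":0,"wx":0,"wy":0,"wz":0}]' >/dev/null; python3 free.py &&
python3 -m inch '[{"dx":0.0015,"dy":0,"dz":0,"wx":0,"wy":0,"wz":0},{"dx":0,"dy":0,"dz":0,"wx":0,"wy":0,"wz":0}]' >/dev/null; python3 free.py &&
python3 -m inch '[{"dx":0.0015,"dy":0,"dz":0,"wx":0,"wy":0,"wz":0},{"dx":0,"dy":0,"dz":0,"wx":0,"wy":0,"wz":0}]' >/dev/null; python3 free.py &&
python3 -m inch '[{"dx":0.0015,"dy":0,"dz":0,"wx":0,"wy":0,"wz":0},{"dx":0,"dy":0,"dz":0,"wx":0,"wy":0,"wz":0}]' >/dev/null; python3 free.py
```

```text
Fz -3.43 z 0.28 t 10.32
Fz -3.41 z 0.2787 t 10.57
Fz 1.91 z 0.2779 t 10.82
Fz 1.91 z 0.2779 t 10.82
Fz 1.91 z 0.2779 t 10.82
Fz 1.91 z 0.2779 t 10.82
Fz 1.91 z 0.2779 t 10.82
Fz 1.91 z 0.2779 t 10.82
Fz 1.91 z 0.2779 t 10.82
Fz 1.91 z 0.2779 t 10.82
```

Contact found: 5.4 N with the TCP at z 0.278, so the rim top is at about 0.2425. Pressing a little more, then starting the stroke in pieces.

```bash
python3 -m inch '[{"dx":0.0008,"dy":0,"dz":0,"wx":0,"wy":0,"wz":0},{"dx":0,"dy":0,"dz":0,"wx":0,"wy":0,"wz":0}]'
python3 -m inch '[{"dx":0,"dy":0,"dz":-0.002,"wx":0,"wy":0,"wz":0},{"dx":0,"dy":0,"dz":-0.004,"wx":0,"wy":0,"wz":0}]'
python3 -c "
from cell import *;s=get_state();print(s['contact_force'],s['tool_pos'],s['moment'])"
```

```text
t: 11.08
tool_pos: [0.4781, -0.0083, 0.2772]
tool_rot: [2.205, 0.038, -2.203]
contact_force: [-2.3, 0.4, 4.9]
width: 0.0289
t: 11.32
tool_pos: [0.4842, -0.008, 0.277]
tool_rot: [2.205, 0.038, -2.203]
contact_force: [-3.8, 0.1, 5.3]
width: 0.0286
[-3.81991881  0.10157624  5.32517927] [ 0.48421276 -0.0080474   0.27698294] [-0.04648195  0.49776704  0.04486611]
```

```bash
python3 -m inch '[{"dx":0,"dy":0,"dz":-0.007,"wx":0,"wy":0,"wz":0},{"dx":0,"dy":0,"dz":-0.007,"wx":0,"wy":0,"wz":0},{"dx":0,"dy":0,"dz":-0.007,"wx":0,"wy":0,"wz":0}]'
```

```text
t: 11.7
tool_pos: [0.5053, -0.0071, 0.277]
tool_rot: [2.204, 0.039, -2.204]
contact_force: [-3.6, 0.3, 6.5]
width: 0.0285
```

```bash
python3 -m inch '[{"dx":0,"dy":0,"dz":-0.005,"wx":0,"wy":0,"wz":0}]'
```

```text
t: 11.82
tool_pos: [0.5104, -0.0069, 0.277]
tool_rot: [2.204, 0.039, -2.204]
contact_force: [-3.6, 1.2, 6.4]
width: 0.0285
```

```bash
python3 -m inch '[{"dx":0,"dy":0,"dz":-0.007,"wx":0,"wy":0,"wz":0},{"dx":0,"dy":0,"dz":-0.007,"wx":0,"wy":0,"wz":0},{"dx":0,"dy":0,"dz":-0.007,"wx":0,"wy":0,"wz":0}]'
```

```text
t: 12.2
tool_pos: [0.5311, -0.0059, 0.2769]
tool_rot: [2.203, 0.039, -2.205]
contact_force: [-2.9, 0.7, 6.0]
width: 0.0289
```

```bash
python3 -m inch '[{"dx":0,"dy":0,"dz":-0.007,"wx":0,"wy":0,"wz":0},{"dx":0,"dy":0,"dz":-0.007,"wx":0,"wy":0,"wz":0}]'
```

```text
t: 12.45
tool_pos: [0.5449, -0.0053, 0.2768]
tool_rot: [2.203, 0.039, -2.205]
contact_force: [-3.4, 0.8, 5.2]
width: 0.0286
```

```bash
python3 -m inch '[{"dx":0,"dy":0,"dz":-0.007,"wx":0,"wy":0,"wz":0},{"dx":0,"dy":0,"dz":-0.006,"wx":0,"wy":0,"wz":0}]'
python3 -m inch '[{"dx":0,"dy":0,"dz":0,"wx":0,"wy":0,"wz":0},{"dx":-0.004,"dy":0,"dz":-0.001,"wx":0,"wy":0,"wz":0},{"dx":-0.04,"dy":0,"dz":-0.002,"wx":0,"wy":0,"wz":0},{"dx":-0.06,"dy":0,"dz":0,"wx":0,"wy":0,"wz":0}]'
python3 -m inch '[{"dx":0,"dy":-0.05,"dz":0,"wx":0,"wy":0,"wz":0},{"dx":0,"dy":-0.05,"dz":0,"wx":0,"wy":0,"wz":0},{"dx":0,"dy":0,"dz":0,"wx":0,"wy":0,"wz":0}]'
python3 - <<'E'
from h import *
np.set_printoptions(precision=4,suppress=True)
ims=[]
for n in("wrist","top","scene"):
    d=get_image(n);c=cam(d);I=d["img"];hsv=cv2.cvtColor(I,cv2.COLOR_RGB2HSV)
    m=cv2.inRange(hsv,(24,140,120),(34,255,255))>0
    P=proj(c,np.array([.515,-.0065,.2]));r,q=P.astype(int);print(n,P)
    h,w=(75,100) if n=="wrist" else (40,54)
    r0,q0=max(r-h,0),max(q-w,0);sub=m[r0:r+h,q0:q+w];ij=np.argwhere(sub);print(len(ij), ij.mean(0)+[r0,q0] if len(ij) else "")
    ims.append(cv2.resize(I[r0:r+h,q0:q+w],(400,300),interpolation=cv2.INTER_CUBIC))
ims.append(np.zeros_like(ims[0]))
cv2.imwrite("pics/p4.png",np.vstack([np.hstack(ims[:2]),np.hstack(ims[2:])])[:,:,::-1])
E
```

```text
t: 12.7
tool_pos: [0.5578, -0.0048, 0.2767]
tool_rot: [2.203, 0.04, -2.206]
contact_force: [-3.4, 2.1, 6.3]
width: 0.0289
t: 13.2
tool_pos: [0.5601, -0.0061, 0.3784]
tool_rot: [2.197, 0.038, -2.21]
contact_force: [1.6, -0.1, -2.4]
width: 0.0287
t: 13.58
tool_pos: [0.5564, 0.1001, 0.3795]
tool_rot: [2.199, 0.051, -2.202]
contact_force: [0.4, -0.4, -4.6]
width: 0.0287
wrist [220.1315 423.2032]
102 [259.4608 436.3627]
top [207.9573 329.7543]
19 [216.6316 331.1579]
scene [196.7933 298.6786]
0
```

View pics/p4.png

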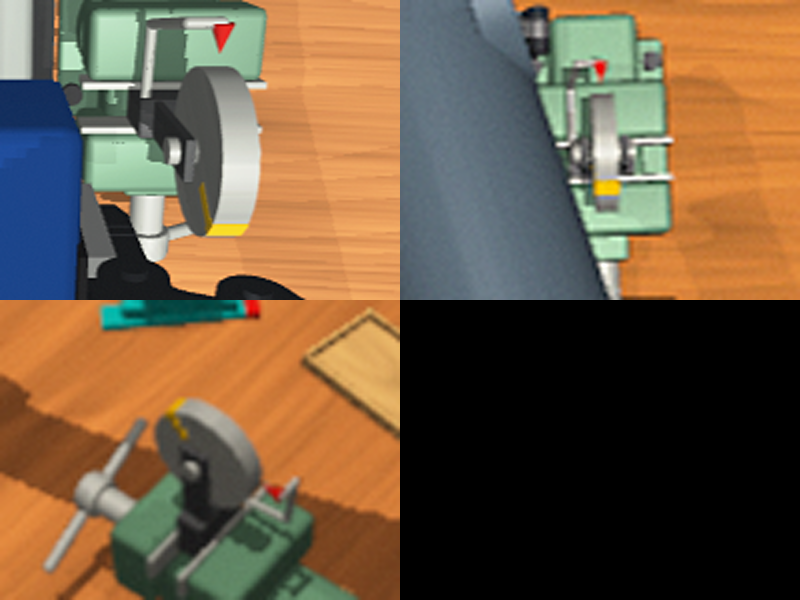

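The mark is visible in all three views: wrist (259,436), top (217,331), scene (185,292). Fitting the plate angle from these.

```bash
cat > ang.py <<'E'
from h import *
from scipy.optimize import least_squares
def fit(obs,yaw=.035):
    # obs: list of (cam,[r,c],kind) kind mark
    def pt(p):
        x,y,z,t=p;return np.array([x+.042*np.cos(t)*np.cos(yaw),y+.042*np.cos(t)*np.sin(yaw),z-.042*np.sin(t)])
    def res(p):
        e=[(proj(c,pt(p))-a)/w for c,a,w in obs]
        return np.r_[np.ravel(e),(p[0]-.515)/.002,(p[1]+.0065)/.002,(p[2]-.2005)/.002]
    return [ (r.x,r.cost) for r in [least_squares(res,[.515,-.0065,.2005,t0]) for t0 in(-2.3,-1.2,-.3)]]
E
python3 - <<'E'
from ang import *
np.set_printoptions(precision=3,suppress=True)
W,T,S=[cam(get_image(n)) for n in("wrist","top","scene")]
o=[(W,[259.5,436],3),(T,[217.3,331.2],1),(S,[184.8,291.8],1)]
for x in fit(o):print(*x)
for i in range(3): print(fit(o[i:i+1])[0])
E
```

```text
[ 0.515 -0.008  0.201 -2.18 ] 4.195898095533508
[ 0.515 -0.008  0.201 -2.18 ] 4.195898095533573
[ 0.515 -0.008  0.201 -2.18 ] 4.1958980955336385
(array([ 0.514, -0.009,  0.202, -2.122]), np.float64(2.1383558070293525))
(array([ 0.515, -0.007,  0.201, -2.265]), np.float64(0.13407511693770766))
(array([ 0.515, -0.007,  0.2  , -2.1  ]), np.float64(0.42841660957016153))
```

```bash
python3 -m inch '[{"dx":0,"dy":0.037,"dz":0.025,"wx":0,"wy":0,"wz":0},{"dx":0,"dy":0.037,"dz":0.025,"wx":0,"wy":0,"wz":0},{"dx":0,"dy":0.037,"dz":0.024,"wx":0,"wy":0,"wz":0},{"dx":0.05,"dy":0,"dz":0,"wx":0,"wy":0,"wz":0},{"dx":0.04,"dy":0,"dz":0,"wx":0,"wy":0,"wz":0}]'
python3 -m inch '[{"dx":0.006,"dy":0,"dz":0,"wx":0,"wy":0,"wz":0},{"dx":0,"dy":0,"dz":0,"wx":0,"wy":0,"wz":0},{"dx":0,"dy":0,"dz":0,"wx":0,"wy":0,"wz":0}]'
```

```text
t: 14.5
tool_pos: [0.4868, -0.0208, 0.2896]
tool_rot: [2.207, 0.034, -2.204]
contact_force: [0.0, 0.9, -3.0]
width: 0.0288
t: 14.88
tool_pos: [0.4886, -0.019, 0.2864]
tool_rot: [2.208, 0.038, -2.2]
contact_force: [0.4, -0.0, -3.4]
width: 0.029
```

```bash
python3 -m inch '[{"dx":0,"dy":-0.011,"dz":0,"wx":0,"wy":0,"wz":0},{"dx":0.004,"dy":0,"dz":0,"wx":0,"wy":0,"wz":0},{"dx":0,"dy":0,"dz":0,"wx":0,"wy":0,"wz":0},{"dx":0,"dy":0,"dz":0,"wx":0,"wy":0,"wz":0}]' 
python3 free.py && python3 -m inch '[{"dx":0.0015,"dy":0,"dz":0,"wx":0,"wy":0,"wz":0},{"dx":0,"dy":0,"dz":0,"wx":0,"wy":0,"wz":0}]' >/dev/null; python3 free.py &&
python3 -m inch '[{"dx":0.0015,"dy":0,"dz":0,"wx":0,"wy":0,"wz":0},{"dx":0,"dy":0,"dz":0,"wx":0,"wy":0,"wz":0}]' >/dev/null; python3 free.py &&
python3 -m inch '[{"dx":0.0015,"dy":0,"dz":0,"wx":0,"wy":0,"wz":0},{"dx":0,"dy":0,"dz":0,"wx":0,"wy":0,"wz":0}]' >/dev/null; python3 free.py &&
python3 -m inch '[{"dx":0.0015,"dy":0,"dz":0,"wx":0,"wy":0,"wz":0},{"dx":0,"dy":0,"dz":0,"wx":0,"wy":0,"wz":0}]' >/dev/null; python3 free.py
python3 -c "
from cell import *;s=get_state();print(s['contact_force'],s['tool_pos'],s['moment'])"
```

```text
t: 15.38
tool_pos: [0.4869, -0.0082, 0.2805]
tool_rot: [2.204, 0.038, -2.204]
contact_force: [0.2, 0.0, -3.5]
width: 0.0286
Fz -3.47 z 0.2805 t 15.38
Fz -2.85 z 0.2789 t 15.62
Fz 1.12 z 0.278 t 15.88
Fz 1.12 z 0.278 t 15.88
Fz 1.12 z 0.278 t 15.88
[-2.2741315  -0.51262367  1.11884702] [ 0.48706632 -0.0080727   0.2780216 ] [-0.07180457  0.2823966  -0.05580058]
```

```bash
python3 -m inch '[{"dx":0.001,"dy":0,"dz":0,"wx":0,"wy":0,"wz":0},{"dx":0,"dy":0,"dz":0,"wx":0,"wy":0,"wz":0}]'
python3 -m inch '[{"dx":0,"dy":0,"dz":-0.003,"wx":0,"wy":0,"wz":0},{"dx":0,"dy":0,"dz":-0.006,"wx":0,"wy":0,"wz":0}]'
```

```text
t: 16.12
tool_pos: [0.4871, -0.0081, 0.2772]
tool_rot: [2.205, 0.038, -2.203]
contact_force: [-2.4, -0.4, 4.7]
width: 0.0286
t: 16.38
tool_pos: [0.4961, -0.0077, 0.277]
tool_rot: [2.204, 0.038, -2.203]
contact_force: [-1.9, -1.0, 5.4]
width: 0.0287
```

```bash
python3 -m inch '[{"dx":0,"dy":0,"dz":-0.007,"wx":0,"wy":0,"wz":0},{"dx":0,"dy":0,"dz":-0.007,"wx":0,"wy":0,"wz":0},{"dx":0,"dy":0,"dz":-0.007,"wx":0,"wy":0,"wz":0}]'
python3 -m inch '[{"dx":0,"dy":0,"dz":-0.007,"wx":0,"wy":0,"wz":0},{"dx":0,"dy":0,"dz":-0.007,"wx":0,"wy":0,"wz":0},{"dx":0,"dy":0,"dz":-0.006,"wx":0,"wy":0,"wz":0}]'
python3 -m inch '[{"dx":0,"dy":0,"dz":0,"wx":0,"wy":0,"wz":0},{"dx":-0.004,"dy":0,"dz":-0.001,"wx":0,"wy":0,"wz":0},{"dx":-0.04,"dy":0,"dz":-0.005,"wx":0,"wy":0,"wz":0},{"dx":-0.06,"dy":0,"dz":-0.01,"wx":0,"wy":0,"wz":0}]'
python3 -m inch '[{"dx":0,"dy":-0.05,"dz":-0.01,"wx":0,"wy":0,"wz":0},{"dx":0,"dy":-0.05,"dz":-0.01,"wx":0,"wy":0,"wz":0},{"dx":0,"dy":0,"dz":0,"wx":0,"wy":0,"wz":0},{"dx":0,"dy":0,"dz":0,"wx":0,"wy":0,"wz":0}]'
cat > look.py <<'E'
from ang import *
import sys
np.set_printoptions(precision=3,suppress=True)
ims=[];C=[];O=[]
for n in("wrist","top","scene"):
    d=get_image(n);c=cam(d);I=d["img"];hsv=cv2.cvtColor(I,cv2.COLOR_RGB2HSV)
    m=cv2.inRange(hsv,(22,130,110),(35,255,255))>0
    r,q=proj(c,np.array([.515,-.0065,.2])).astype(int)
    h,w=(75,100) if n=="wrist" else (40,54)
    r0,q0=max(r-h,0),max(q-w,0);ij=np.argwhere(m[r0:r+h,q0:q+w]);a=ij.mean(0)+[r0,q0] if len(ij) else None;print(n,len(ij),a,(r0,q0))
    C.append((c,a));ims.append(cv2.resize(I[r0:r0+2*h,q0:q0+2*w],(400,300),interpolation=cv2.INTER_CUBIC))
    print("proj of 0,-.3,-.9:",[proj(c,np.array([.515+.042*np.cos(t),-.0065,.2005-.042*np.sin(t)])) for t in(0,-.3,-.9)])
    if a is not None: print(fit([(c,a,1)])[1])
ims.append(np.zeros_like(ims[0]))
cv2.imwrite("pics/"+sys.argv[1],np.vstack([np.hstack(ims[:2]),np.hstack(ims[2:])])[:,:,::-1])
E
python3 look.py p5.png
```

```text
t: 16.75
tool_pos: [0.5172, -0.0067, 0.277]
tool_rot: [2.204, 0.039, -2.204]
contact_force: [-4.4, -0.3, 4.7]
width: 0.0285
t: 17.12
tool_pos: [0.5371, -0.0058, 0.2769]
tool_rot: [2.203, 0.039, -2.205]
contact_force: [-2.9, -0.2, 6.2]
width: 0.0285
t: 17.62
tool_pos: [0.5519, -0.006, 0.3787]
tool_rot: [2.197, 0.039, -2.21]
contact_force: [1.2, 0.0, -3.3]
width: 0.0285
t: 18.12
tool_pos: [0.5694, 0.0944, 0.3792]
tool_rot: [2.202, 0.037, -2.205]
contact_force: [0.7, -0.7, -4.2]
width: 0.0287
wrist 295 [225.312 431.607] (np.int64(155), np.int64(318))
proj of 0,-.3,-.9: [array([190.948, 423.794]), array([196.317, 427.489]), array([217.769, 432.686])]
(array([ 0.515, -0.006,  0.2  , -1.063]), np.float64(0.05625946455049872))
top 27 [198.444 329.63 ] (np.int64(167), np.int64(275))
proj of 0,-.3,-.9: [array([192.207, 329.758]), array([192.329, 329.914]), array([196.745, 330.18 ])]
(array([ 0.515, -0.006,  0.2  , -1.036]), np.float64(0.028311284515684206))
scene 28 [191.429 305.071] (np.int64(156), np.int64(244))
proj of 0,-.3,-.9: [array([204.378, 311.18 ]), array([200.887, 310.614]), array([192.966, 306.307])]
(array([ 0.515, -0.007,  0.2  , -1.019]), np.float64(0.015688464152341073))
```

View pics/p5.png

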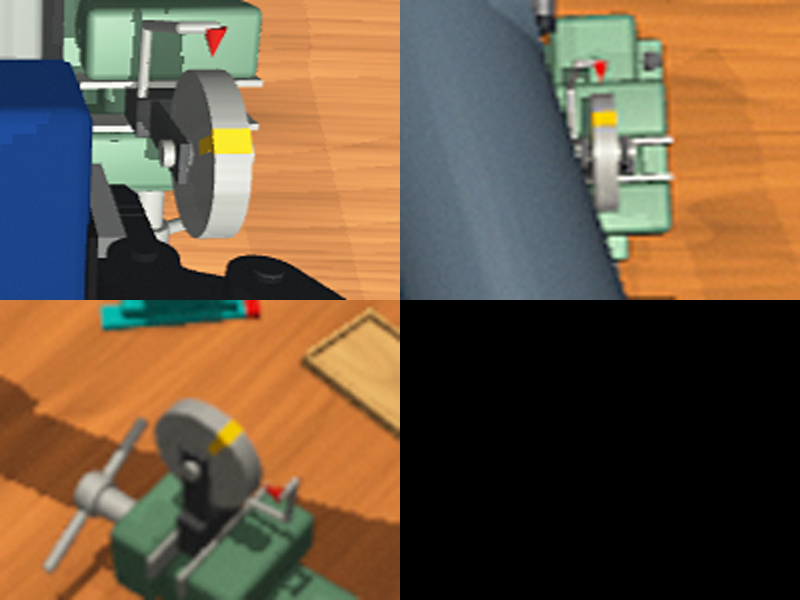

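The mark is now at about -1.03 rad in all three views: wrist (225,432), top (198,330), scene (191,305). That leaves about 43 mm of rim for the last stroke.

```bash
python3 -m inch '[{"dx":0,"dy":0.034,"dz":0.025,"wx":0,"wy":0,"wz":0},{"dx":0,"dy":0.034,"dz":0.025,"wx":0,"wy":0,"wz":0},{"dx":0,"dy":0.034,"dz":0.024,"wx":0,"wy":0,"wz":0},{"dx":0.05,"dy":0,"dz":0,"wx":0,"wy":0,"wz":0},{"dx":0.04,"dy":0,"dz":0,"wx":0,"wy":0,"wz":0}]'
python3 -m inch '[{"dx":0.006,"dy":0,"dz":0,"wx":0,"wy":0,"wz":0},{"dx":0,"dy":0,"dz":0,"wx":0,"wy":0,"wz":0},{"dx":0,"dy":0,"dz":0,"wx":0,"wy":0,"wz":0}]'
```

```text
t: 18.9
tool_pos: [0.4984, -0.0115, 0.2896]
tool_rot: [2.207, 0.034, -2.204]
contact_force: [-0.0, 0.6, -3.6]
width: 0.0284
t: 19.27
tool_pos: [0.5003, -0.0095, 0.2865]
tool_rot: [2.208, 0.038, -2.2]
contact_force: [-0.2, -0.8, -3.5]
width: 0.0287
```

```bash
python3 -m inch '[{"dx":0,"dy":-0.002,"dz":0.005,"wx":0,"wy":0,"wz":0},{"dx":0.004,"dy":0,"dz":0,"wx":0,"wy":0,"wz":0},{"dx":0,"dy":0,"dz":0,"wx":0,"wy":0,"wz":0},{"dx":0,"dy":0,"dz":0,"wx":0,"wy":0,"wz":0}]' 
python3 free.py && python3 -m inch '[{"dx":0.0015,"dy":0,"dz":0,"wx":0,"wy":0,"wz":0},{"dx":0,"dy":0,"dz":0,"wx":0,"wy":0,"wz":0}]' >/dev/null; python3 free.py &&
python3 -m inch '[{"dx":0.0015,"dy":0,"dz":0,"wx":0,"wy":0,"wz":0},{"dx":0,"dy":0,"dz":0,"wx":0,"wy":0,"wz":0}]' >/dev/null; python3 free.py &&
python3 -m inch '[{"dx":0.0015,"dy":0,"dz":0,"wx":0,"wy":0,"wz":0},{"dx":0,"dy":0,"dz":0,"wx":0,"wy":0,"wz":0}]' >/dev/null; python3 free.py
python3 -c "
from cell import *;s=get_state();print(s['contact_force'],s['tool_pos'],s['moment'])"
```

```text
t: 19.77
tool_pos: [0.494, -0.0078, 0.2805]
tool_rot: [2.204, 0.038, -2.204]
contact_force: [0.2, 0.4, -4.1]
width: 0.0288
Fz -4.12 z 0.2805 t 19.77
Fz -3.59 z 0.2789 t 20.02
Fz 0.55 z 0.278 t 20.27
Fz 0.55 z 0.278 t 20.27
[-1.96577134 -0.56765116  0.5518513 ] [ 0.49407806 -0.0077812   0.2780479 ] [-0.05930786  0.2349872  -0.00354433]
```

```bash
python3 -m inch '[{"dx":0.001,"dy":0,"dz":0,"wx":0,"wy":0,"wz":0},{"dx":0,"dy":0,"dz":0,"wx":0,"wy":0,"wz":0}]'
python3 -m inch '[{"dx":0,"dy":0,"dz":-0.003,"wx":0,"wy":0,"wz":0},{"dx":0,"dy":0,"dz":-0.006,"wx":0,"wy":0,"wz":0}]'
```

```text
t: 20.52
tool_pos: [0.4941, -0.0078, 0.2772]
tool_rot: [2.205, 0.038, -2.203]
contact_force: [-2.8, 0.3, 3.4]
width: 0.0285
t: 20.78
tool_pos: [0.503, -0.0073, 0.277]
tool_rot: [2.204, 0.038, -2.204]
contact_force: [-3.3, -0.4, 6.0]
width: 0.0285
```

```bash
python3 -m inch '[{"dx":0,"dy":0,"dz":-0.007,"wx":0,"wy":0,"wz":0},{"dx":0,"dy":0,"dz":-0.007,"wx":0,"wy":0,"wz":0},{"dx":0,"dy":0,"dz":-0.007,"wx":0,"wy":0,"wz":0}]'
python3 -m inch '[{"dx":0,"dy":0,"dz":-0.006,"wx":0,"wy":0,"wz":0},{"dx":0,"dy":0,"dz":-0.005,"wx":0,"wy":0,"wz":0},{"dx":0,"dy":0,"dz":-0.002,"wx":0,"wy":0,"wz":0},{"dx":0,"dy":0,"dz":0,"wx":0,"wy":0,"wz":0}]'
python3 -m inch '[{"dx":-0.005,"dy":0,"dz":0,"wx":0,"wy":0,"wz":0},{"dx":-0.04,"dy":0,"dz":-0.01,"wx":0,"wy":0,"wz":0},{"dx":-0.055,"dy":0,"dz":-0.02,"wx":0,"wy":0,"wz":0}]'
python3 -m inch '[{"dx":0,"dy":-0.05,"dz":-0.01,"wx":0,"wy":0,"wz":0},{"dx":0,"dy":-0.055,"dz":-0.01,"wx":0,"wy":0,"wz":0},{"dx":0,"dy":0,"dz":0,"wx":0,"wy":0,"wz":0},{"dx":0,"dy":0,"dz":0,"wx":0,"wy":0,"wz":0}]'
python3 look.py p6.png
```

```text
t: 21.15
tool_pos: [0.5241, -0.0064, 0.2769]
tool_rot: [2.204, 0.039, -2.204]
contact_force: [-2.6, -0.2, 5.4]
width: 0.0288
t: 21.65
tool_pos: [0.5372, -0.0058, 0.277]
tool_rot: [2.204, 0.039, -2.204]
contact_force: [-1.3, 0.7, 5.0]
width: 0.0285
t: 22.02
tool_pos: [0.566, -0.0056, 0.3752]
tool_rot: [2.199, 0.038, -2.209]
contact_force: [1.8, 0.1, -2.5]
width: 0.0291
t: 22.52
tool_pos: [0.5832, 0.0998, 0.3753]
tool_rot: [2.202, 0.037, -2.205]
contact_force: [0.6, -0.6, -3.8]
width: 0.0283
wrist 141 [210.482 425.035] (np.int64(170), np.int64(323))
proj of 0,-.3,-.9: [array([205.884, 428.701]), array([211.801, 432.58 ]), array([234.083, 438.06 ])]
(array([ 0.513, -0.004,  0.2  , -0.139]), np.float64(1.915703642361911))
top 1 [191. 331.] (np.int64(167), np.int64(275))
proj of 0,-.3,-.9: [array([192.207, 329.758]), array([192.329, 329.914]), array([196.745, 330.18 ])]
(array([ 0.516, -0.008,  0.201, -0.185]), np.float64(1.3081419090411184))
scene 17 [203.176 308.941] (np.int64(156), np.int64(244))
proj of 0,-.3,-.9: [array([204.378, 311.18 ]), array([200.887, 310.614]), array([192.966, 306.307])]
(array([ 0.513, -0.008,  0.2  , -0.107]), np.float64(2.003245579582671))
```

View pics/p6.png

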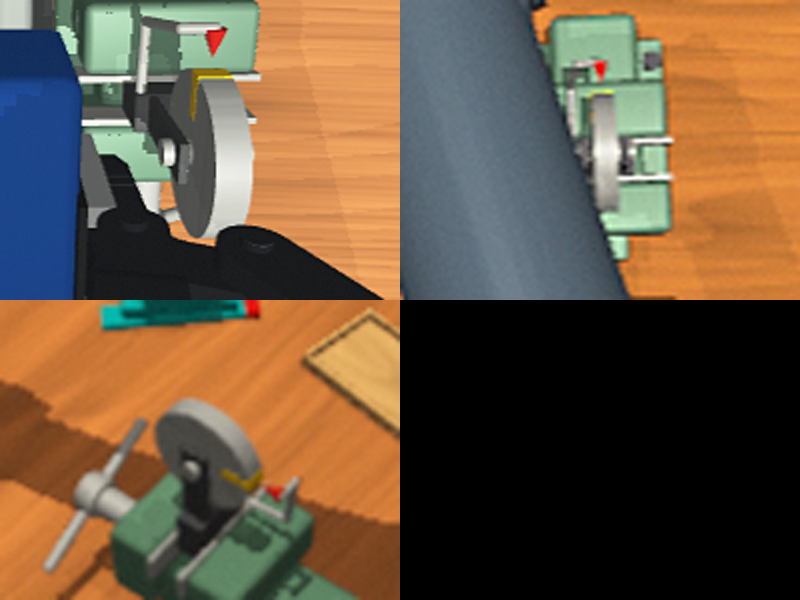

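The mark is now close to the pointer: wrist crop (212,74), scene crop (245,480). The estimates spread from -0.14 to about -0.05 rad, too close to the limit, so I'll take a lower look from the far side.

```bash
python3 -m inch '[{"dx":0.02,"dy":-0.025,"dz":-0.035,"wx":0,"wy":0,"wz":0},{"dx":0.02,"dy":-0.025,"dz":-0.035,"wx":0,"wy":0,"wz":0},{"dx":0.04,"dy":0,"dz":0,"wx":0,"wy":0,"wz":0},{"dx":0,"dy":0,"dz":0,"wx":0,"wy":0,"wz":0},{"dx":0,"dy":0,"dz":0,"wx":0,"wy":0,"wz":0}]'
python3 - <<'E'
from h import *
np.set_printoptions(precision=4,suppress=True)
d=get_image("wrist");c=cam(d)
np.savez("c7.npz",img=d["img"],f=c[0],T=c[3],cx=c[1],cy=c[2])
P=proj(c,np.array([.555,-.0065,.2]));print(P,get_state()["tool_pos"])
r,q=P.astype(int);r0,q0=min(max(r-50,0),300),min(max(q-65,0),510);print(r0,q0)
for t in(-.3,-.15,0,.15): print(t,proj(c,np.array([.515+.042*np.cos(t),-.0065+.0015,.2005-.042*np.sin(t)])))
cv2.imwrite("pics/p7.png",cv2.resize(d["img"][r0:r0+100,q0:q0+130],None,fx=6,fy=6,interpolation=cv2.INTER_CUBIC)[:,:,::-1])
E
```

```text
t: 23.3
tool_pos: [0.6522, 0.1518, 0.2982]
tool_rot: [2.207, 0.036, -2.202]
contact_force: [-1.1, 0.2, -2.3]
width: 0.0286
[320.6899 513.1942] [0.6524 0.1521 0.299 ]
270 448
-0.3 [331.0653 520.5807]
-0.15 [324.4003 516.4389]
0 [318.8983 512.1563]
0.15 [314.6234 507.8498]
```

View pics/p7.png

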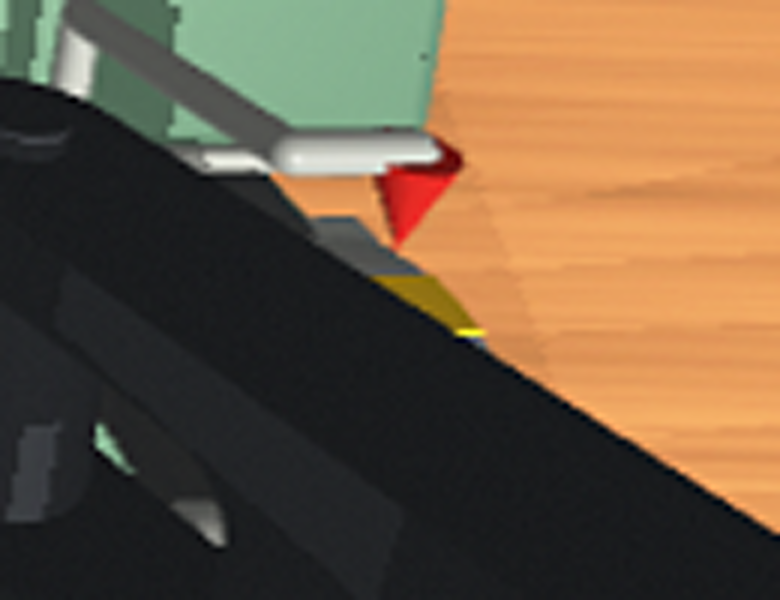

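The mark's right edge runs from crop (425,277) to (485,338), and the pointer tip is at (395,248). Fitting θ from these.

```bash
python3 - <<'E'
from h import *
from scipy.optimize import minimize_scalar
np.set_printoptions(precision=3,suppress=True)
a=np.load("c7.npz");c=(float(a["f"]),float(a["cx"]),float(a["cy"]),a["T"])
yaw=.038;X=np.array([np.cos(yaw),np.sin(yaw),0]);Y=np.array([-np.sin(yaw),np.cos(yaw),0])
for C in([.515,-.0065,.2005],[.513,-.0065,.2005],[.515,-.0045,.2005],[.515,-.0065,.2025]):
    p=lambda t,y=-.008:proj(c,np.array(C)+.042*np.cos(t)*X+y*Y-np.array([0,0,.042*np.sin(t)]))
    ang=[minimize_scalar(lambda t:((p(t)-o)**2).sum(),bounds=(-.6,.6),method="bounded") for o in((316.2,518.8),(326.3,528.8))]
    tip=[proj(c,np.array(C)+k*X) for k in(.042,.045,.048,.051)]
    print(C,[(round(r.x,3),round(r.fun**.5,1)) for r in ang],tip)
E
```

```text
[0.515, -0.0065, 0.2005] [(np.float64(0.097), np.float64(0.3)), (np.float64(-0.206), np.float64(0.8))] [array([318.927, 512.032]), array([315.715, 512.585]), array([312.482, 513.143]), array([309.231, 513.703])]
[0.513, -0.0065, 0.2005] [(np.float64(0.123), np.float64(1.6)), (np.float64(-0.178), np.float64(2.4))] [array([321.057, 511.571]), array([317.857, 512.122]), array([314.638, 512.677]), array([311.4  , 513.235])]
[0.515, -0.0045, 0.2005] [(np.float64(0.054), np.float64(1.3)), (np.float64(-0.233), np.float64(2.9))] [array([318.857, 509.569]), array([315.644, 510.116]), array([312.411, 510.666]), array([309.159, 511.219])]
[0.515, -0.0065, 0.2025] [(np.float64(0.149), np.float64(0.1)), (np.float64(-0.164), np.float64(0.5))] [array([320.493, 513.41 ]), array([317.262, 513.972]), array([314.01 , 514.537]), array([310.74 , 515.106])]
```

θ comes out at about -0.05 rad, with end edges +0.10 and -0.21, so it is inside ±0.15. Now taking the file back to the tray.

```bash
python3 -m inch '[{"dx":0,"dy":-0.037,"dz":0.032,"wx":0,"wy":0,"wz":0},{"dx":0,"dy":-0.037,"dz":0.032,"wx":0,"wy":0,"wz":0},{"dx":0,"dy":-0.037,"dz":0.032,"wx":0,"wy":0,"wz":0},{"dx":0,"dy":-0.036,"dz":0.033,"wx":0,"wy":0,"wz":0}]'
python3 -m inch '[{"dx":0.04,"dy":0,"dz":0,"wx":0.092,"wy":0,"wz":0},{"dx":0.05,"dy":0,"dz":0,"wx":0.091,"wy":0,"wz":0},{"dx":0.05,"dy":0,"dz":0,"wx":0,"wy":0,"wz":0},{"dx":0.03,"dy":0,"dz":0,"wx":0,"wy":0,"wz":0},{"dx":0,"dy":0,"dz":0,"wx":0,"wy":0,"wz":0}]'
python3 -m inch '[{"dx":0,"dy":0,"dz":0,"wx":0,"wy":0,"wz":0}]'
python3 - <<'E'
from h import *
s=get_state();M=R.from_rotvec(s["tool_rot"]).as_matrix();print(M.round(3))
e=np.array([.518,.294,.046])-s["tool_pos"];print("delta tool",(M.T@e).round(4))
E
```

```text
t: 23.85
tool_pos: [0.517, 0.2965, 0.2994]
tool_rot: [2.21, 0.04, -2.2]
contact_force: [1.2, 0.4, -3.2]
width: 0.0285
t: 24.48
tool_pos: [0.5173, 0.2945, 0.1263]
tool_rot: [-2.143, 0.161, 2.146]
contact_force: [-0.2, 0.1, -2.5]
width: 0.0282
t: 24.6
tool_pos: [0.5191, 0.2962, 0.1293]
tool_rot: [-2.147, 0.157, 2.138]
contact_force: [0.1, 0.1, -3.9]
width: 0.0287
[[ 0.004 -0.148 -0.989]
 [ 0.003 -0.989  0.148]
 [-1.    -0.003 -0.004]]
delta tool [0.0833 0.0026 0.0011]
```

```bash
python3 -m inch '[{"dx":0.04,"dy":0.002,"dz":0.001,"wx":0,"wy":0,"wz":0},{"dx":0.03,"dy":0,"dz":0,"wx":0,"wy":0,"wz":0},{"dx":0.01,"dy":0,"dz":0,"wx":0,"wy":0,"wz":0},{"dx":0,"dy":0,"dz":0,"wx":0,"wy":0,"wz":0},{"dx":0,"dy":0,"dz":0,"wx":0,"wy":0,"wz":0}]'
python3 free.py && python3 -m inch '[{"dx":0.002,"dy":0,"dz":0,"wx":0,"wy":0,"wz":0},{"dx":0,"dy":0,"dz":0,"wx":0,"wy":0,"wz":0}]' >/dev/null; python3 free.py &&
python3 -m inch '[{"dx":0.002,"dy":0,"dz":0,"wx":0,"wy":0,"wz":0},{"dx":0,"dy":0,"dz":0,"wx":0,"wy":0,"wz":0}]' >/dev/null; python3 free.py &&
python3 -m inch '[{"dx":0.002,"dy":0,"dz":0,"wx":0,"wy":0,"wz":0},{"dx":0,"dy":0,"dz":0,"wx":0,"wy":0,"wz":0}]' >/dev/null; python3 free.py &&
python3 -m inch '[{"dx":0.002,"dy":0,"dz":0,"wx":0,"wy":0,"wz":0},{"dx":0,"dy":0,"dz":0,"wx":0,"wy":0,"wz":0}]' >/dev/null; python3 free.py &&
python3 -m inch '[{"dx":0.0015,"dy":0,"dz":0,"wx":0,"wy":0,"wz":0},{"dx":0,"dy":0,"dz":0,"wx":0,"wy":0,"wz":0}]' >/dev/null; python3 free.py
```

```text
t: 25.22
tool_pos: [0.5174, 0.2943, 0.0484]
tool_rot: [-2.147, 0.157, 2.14]
contact_force: [1.3, 0.0, -2.6]
width: 0.0283
Fz -2.63 z 0.0484 t 25.23
Fz -3.66 z 0.045 t 25.48
Fz -3.37 z 0.0423 t 25.73
Fz 0.31 z 0.041 t 25.98
Fz 0.31 z 0.041 t 25.98
Fz 0.31 z 0.041 t 25.98
```

The file is on the tray floor at the same height as it was grasped. Releasing, then rising straight up.

```bash
python3 -m inch '[{"dx":0,"dy":0,"dz":0,"wx":0,"wy":0,"wz":0},{"dx":0,"dy":0,"dz":0,"wx":0,"wy":0,"wz":0},{"dx":0,"dy":0,"dz":0,"wx":0,"wy":0,"wz":0},{"dx":0,"dy":0,"dz":0,"wx":0,"wy":0,"wz":0},{"dx":0,"dy":0,"dz":0,"wx":0,"wy":0,"wz":0}]' 1 20
python3 -m inch '[{"dx":-0.01,"dy":0,"dz":0,"wx":0,"wy":0,"wz":0},{"dx":-0.04,"dy":0,"dz":0,"wx":0,"wy":0,"wz":0},{"dx":-0.06,"dy":0,"dz":0,"wx":0,"wy":0,"wz":0},{"dx":-0.06,"dy":0,"dz":0,"wx":0,"wy":0,"wz":0},{"dx":-0.06,"dy":0,"dz":0,"wx":0,"wy":0,"wz":0}]'
python3 -m inch '[{"dx":0,"dy":0,"dz":0.04,"wx":0,"wy":0,"wz":0},{"dx":0,"dy":0,"dz":0,"wx":0,"wy":0,"wz":0},{"dx":0,"dy":0,"dz":0,"wx":0,"wy":0,"wz":0}]'
python3 - <<'E'
from h import *
np.set_printoptions(precision=3,suppress=True)
d=get_image("wrist");c=cam(d);e=get_image("scene");k=cam(e)
a=cv2.resize(d["img"],(640,400));b=cv2.resize(e["img"][140:230,220:420],(640,288),interpolation=cv2.INTER_CUBIC)
cv2.imwrite("pics/p8.png",cv2.resize(np.vstack([a,b]),(556,598))[:,:,::-1])
print(get_state()["contact_force"])
print([(x["at"],x["conf"],onz(c,x["at"],.035)) for x in pinpoint("file_mid","wrist")[:3]])
E
```

```text
t: 26.6
tool_pos: [0.5161, 0.2934, 0.0405]
tool_rot: [-2.145, 0.159, 2.144]
contact_force: [-0.1, -0.7, -0.1]
width: 0.0856
t: 27.22
tool_pos: [0.5158, 0.2933, 0.2734]
tool_rot: [-2.145, 0.158, 2.143]
contact_force: [0.6, 0.7, 0.2]
width: 0.0858
t: 27.6
tool_pos: [0.4768, 0.299, 0.2708]
tool_rot: [-2.145, 0.16, 2.144]
contact_force: [-0.0, -0.1, -0.1]
width: 0.0855
[0.776 0.001 0.1  ]
[([316.7, 386.3], 0.73, array([0.269, 0.246, 0.035])), ([276.5, 172.1], 0.65, array([0.366, 0.503, 0.035])), ([133.3, 319.4], 0.6, array([0.512, 0.296, 0.035]))]
```

View pics/p8.png

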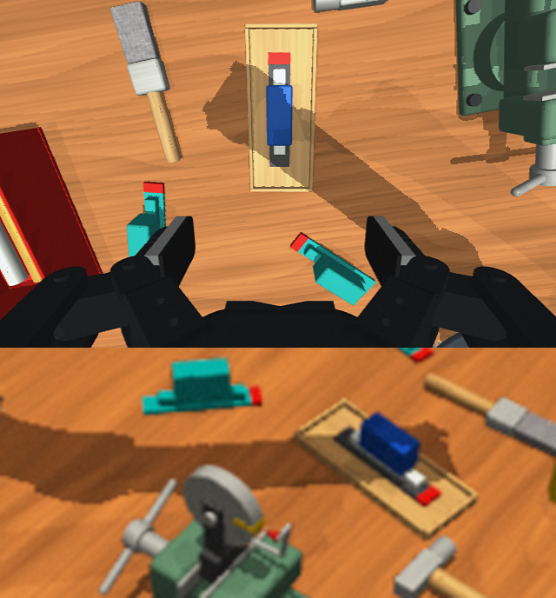

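The file lies flat and centred in the tray, at about (280,110), with the fingers clear of it. The mark is still at the pointer, at (250,522). I'm handing in.

```bash
python3 -c "
from cell import *
print(job_done())"
```

```text
the job is handed in; nothing more can be done
None
```

I took the file from its tray and brought the plate's mark round to the pointer in three forward strokes. I then laid the file back in the tray and handed the job in at about 28 s of the 72 s allowed.

- **Pressing:** each stroke ran at about 7 to 10 N, read at the end of each short move. The file was lifted clear before every return.
- **Plate:** my best estimate is about -0.05 rad, from the last close wrist view. The gripper hid part of the mark in that view. Rougher fits from the earlier pictures gave about -0.11 and -0.14. The top camera gave -0.19 from a single pixel, outside the ±0.15 limit, so I discounted it. The third stroke's length pointed to about -0.03.
- **File:** in the last pictures it lies flat near the middle of the tray, grip up, with the fingers open and about 0.23 m above it. The wrist force had dropped back to noise.
- **Network errors:** the file detector often ranked the turquoise look-alikes first, so I picked the file by its colour and its place in the tray.

I saw nothing else on the bench moved, but I did not measure the other things' positions.

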